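# Set a height stop to its setting pin and hold it

### The job

Set the height stop on the bench: stand the longest of the three setting pins from the rack upright and fully home in the empty bore of the aluminium stop block and let go of it. Then draw the stop rod straight up out of its snug bore, gently and without forcing it against the bore, only until the top of its head is level with the top of the standing pin. The program finishes while the gripper is still holding the rod there, so that a colleague can tighten the lock screw; leave the other two pins and the small terminal block where they are.

Things in the scene. Friction and masses are not known exactly. Their poses are not given: they have to be found in the camera images.
- jig: Stop block: aluminium, 70 (x) x 170 (y) x 80 mm high, screwed to the bench (209 mm long with its low ears), left or right of the rack, turned up to 0.5 rad. Origin: centre of underside, y along its length, z up. Two blind upright bores in its top: at y = +55 mm the stop rod's, at y = -55 mm the empty pin bore. Lock screw (leave it) juts 20 mm from the -x face below the rod, 50 mm up.
- pin_bore (a point): Centre of the mouth of the empty pin bore, on the block's top face (80 mm up): 15 mm diameter with a 1 mm chamfer, 45 mm deep, blind. Axes as the block. A long pin fully home has its top 80 mm above this point.
- rod_bore (a point): Centre of the mouth of the rod's bore, on the block's top face: 19 mm diameter, 60 mm deep, blind. Axes as the block.
- stop_rod: Stop rod, loose in its bore: steel shank dia. 18 x 85 mm, dark steel round head dia. 34 x 25 mm on top; 0.2 to 0.35 kg. Origin: centre of its foot, z up. It starts on the bore's floor, the head's underside 25 mm above the block's top. Only the hand holds it up: let go, it falls back. Level with the long pin it is drawn 30 mm out, 30 mm still in the bore.
- rod_top (a point): Centre of the flat top of the stop rod's head (110 mm above its foot): 50 mm above the block's top at the start, to be 80 mm above it at the end.
- rack: The setting pins' rack: plywood block 56 (x) x 184 (y) x 45 mm high, fixed on the bench, with three upright holes 16 mm diameter, 32 mm deep, in a row at y = -65, 0 and +65 mm, each holding one pin, in any order. Origin: centre of its underside; y along the row, z up. Turned up to 0.5 rad either way.
- pin_long: The longest setting pin: plain steel, 14 mm diameter, 125 mm long, chamfered foot, 0.15 kg, no head. Origin: centre of its foot, z up along the pin. Stands loosely in the rack, its foot 13 mm above the bench.
- pin_long_top (a point): Centre of the flat top of the longest pin (125 mm above its foot).
- pin_mid: The middle setting pin: same but 105 mm long. Origin: centre of its foot, z up. Stays in the rack.
- pin_short: The shortest setting pin: same but 85 mm long. Origin: centre of its foot, z up. Stays in the rack.
- terminals: Bystander: small grey terminal block 50 x 28 x 36 mm on the bench, between rack and stop block. Origin: centre of its underside.
Not all that is in view belongs to the job. Several things have the shape of the stop_rod; the one meant has the colours described above.

How it is judged:
On the way, in this order (a step that is already met when the one before it is completed fails the run):
1. the longest pin stands fully home in the block's empty bore, let go, the stop rod still down in its bore (z of pin_long in the frame of jig between 0.031 and 0.038 m and horizontal distance between pin_long and pin_bore below 0.004 m and angle between pin_long's own z axis and vertical below 0.06 rad and contact force between the fingers and pin_long below 0.3 N and z of rod_top in the frame of jig below 0.136 m), for 0.2 s.
2. the stop rod is held with its head's top level with the pin's top (z of rod_top in the frame of jig between 0.156 and 0.164 m and angle between stop_rod's own z axis and vertical below 0.06 rad and horizontal distance between stop_rod and rod_bore below 0.004 m and contact force between the fingers and stop_rod above 1.5 N), for 0.2 s.
At the end, for the whole second after the job is handed in: Longest pin home (within 3 mm), upright, let go; rod upright in its bore, still, held by the fingers with its top level with the home pin's top within 4 mm, pressing on the bore under 15 N; other two pins and terminal block within 30 mm of their start (all of step 2 and z of pin_long in the frame of jig between 0.031 and 0.038 m and horizontal distance between pin_long and pin_bore below 0.004 m and angle between pin_long's own z axis and vertical below 0.06 rad and contact force between the fingers and pin_long below 0.3 N and linear speed of stop_rod below 0.02 m/s and contact force between stop_rod and jig below 15 N and distance of each of pin_mid, pin_short, terminals from where it was at the start of the episode below 0.03 m); the arm keeps its last pose, push and grip.
It fails at once if the stop rod is drawn right out of its bore (z of stop_rod in the frame of jig above 0.075 m).
It fails at once if the stop rod is forced against its bore with more than 40 N (contact force between stop_rod and jig above 40 N).
It fails at once if another pin or the terminal block is shifted by more than 30 mm (distance of any of pin_mid, pin_short, terminals from where it was at the start of the episode above 0.03 m).
It also fails if it takes over 56 s, if anything falls off the work surface, if the arm or the gripper's body presses on something with over 40 N, if the wrist force passes 120 N, or if a joint passes its speed limit or range.

### The arm

A 6-joint arm with a two-finger parallel gripper is mounted at the origin on the work surface. World frame = base frame: x ahead of the robot, y to its left, z up, the work surface at z = 0. Lengths are in m, angles in rad, forces in N, time in s.
With the tool pointing down it reaches from about 0.35 to 0.775 m from the base axis. Payload 5.5 kg.
Tool frame: the origin (TCP) lies midway between the tips of the shut fingers; the grasp point (between the pads) lies 19 mm behind it; z points along the fingers, y is the direction in which the jaws open and shut (so a half turn about z gives the same grasp; the last joint's range is limited). The gripper opens to 85 mm and grips with 20 to 120 N. Pads are 22 mm wide; open, the fingers measure 114 mm over their backs; the gripper's body (76 mm by 85 mm) begins 54 mm behind the grasp point. The pads swing forward as they close: fully open they stand 13 mm farther back than shut.
Start: joints at [1.154, 0.313, 0.046, 1.304, 0, 1.431], TCP at [0.157, 0.553, 0.231] pointing down, gripper open.
Joint ranges: [-2.76, 2.76], [-0.86, 1.69], [-1.03, 1.26], [-2.2, 2.34], [-1.47, 1.5], [-3.14, 3.14]. Speed limits (rad/s): [2.57, 2.57, 3.14, 3.14, 3.14, 3.14].

### API

Orientations are given as a unit quaternion [w, x, y, z].
In Python, from workcell import env gives the robot as it stands.
- The arm moves only by the shell command python3 -m creep 'ROWS' [OPENING] [FORCE]. ROWS is JSON, a list of rows, each a list of 6 numbers: the shift along the tool's x, y, z in m, then the turn, a rotation vector about the tool's x, y, z in degrees. A call has exactly 8 rows; each row is the pose to reach, as a shift and turn from the pose commanded when the call began, along the tool's axes at that moment; what a row does not reach only later rows make up. A row lasts 1/10 s, in which the tool goes at most 50 mm and 8.59 degrees, less where a joint would pass 70% of its speed; a pose out of reach is approached as far as the arm can. A call with a gripper value outside its range is refused whole. OPENING is the finger opening in m, from 0 to 0.0854, set as the call begins (- or left out, the last holds). The fingers move at their own pace and stop on an object; FORCE is the grip in N (left out, the last holds). Time passes only in rows, so rows that repeat a pose let the fingers close, or fill a call up. It gives the time, the measured TCP pose, the force and the opening at its end, in the units of the state.
- env.get_state(): the state, without advancing time (a new reading comes with each control period).
- env.read_camera(name): name is "scene" or "side" or "wrist"; returns (picture, depth): 480x640x3 uint8, blue, green, red; 480x640 float32, m along the optical axis (not along the pixel's ray), 0 where there is no reading.
- env.camera_params(name): a dict with "fx", "fy", "cx", "cy" (pixels), "position" and "orientation" of the camera in the world. Camera axes: x right, y up, looking along -z (the intrinsics and any distortion apply to the point x, -y, -z); pixel columns grow to the right and rows downward; lengths in m; the calibration is good to about 2 mm. The wrist camera is an equidistant fisheye: a pixel r from the principal point sees the ray r / f radians off the axis. A picture is of the moment at which its call begins: read the wrist's pose just before it. camera_params takes no time and is no camera call; for the wrist camera it gives the pose at the moment of the call.
- env.hand_in(): hands the job in, once; it reports no verdict.
The state is a dict: "clock": time; "joint_pos": joint angles; "qvel": joint speeds; "tau": joint torques, N m; "tcp_pos": TCP position; "orientation": TCP orientation; "wrist_force": force on the tool from outside, world axes, zero at the start; "ft_torque": the same for the moment, N m; "finger_gap": finger opening in m.
Only numpy, scipy, OpenCV 4.12 (cv2) and the standard library are available. Lean on these libraries where they do the work, as an engineer would, in place of code of your own. Each camera call takes 0.05 s, during which the arm holds its last target. There are 200 camera calls.

## Working session

There is one attempt and no reset: what is moved stays moved. The work goes in short steps, Python scripts to look and compute and a shell command to move; the robot and the scene stay as the last step left them, time stands still between calls to the robot, and variables do not carry over. Pictures are saved under pics/ and viewed, about 8 in all and at most 12, crops included, and the job is handed in when it is done.

```bash
ls; mkdir -p pics
python3 - <<'E'
from workcell import env
import cv2,numpy as np
s=env.get_state();print(s)
for n in("scene","side","wrist"):
    print(n,env.camera_params(n)); p,d=env.read_camera(n); cv2.imwrite(f"pics/{n}0.png",p); np.save(f"pics/{n}0.npy",d)
E
```

```text
pics
{'clock': 0.0, 'joint_pos': array([1.15441600e+00, 3.14009986e-01, 4.49576957e-02, 1.30360759e+00,
       8.07917433e-06, 1.43118896e+00]), 'qvel': array([ 3.02951449e-04, -9.23857271e-04, -1.13824299e-04,  5.65760473e-05,
       -1.50176251e-03,  3.95469664e-04]), 'tau': array([-8.76422437e-04, -4.80624032e+01,  2.98536712e+01,  1.93870033e-02,
       -1.79348663e-04, -3.43428087e-05]), 'tcp_pos': array([0.15691716, 0.55262929, 0.23039473]), 'orientation': array([-2.59589841e-04,  1.37945142e-01,  9.90439433e-01, -8.94897354e-04]), 'wrist_force': array([ 0.33108738, -0.56846568, -1.12458829]), 'ft_torque': array([ 0.01444578,  0.03538868, -0.01834208]), 'finger_gap': 0.08567064646025253}
scene {'fx': 509.11105151307237, 'fy': 509.11105151307237, 'cx': 325.5616845768205, 'cy': 230.46356716539273, 'position': array([ 0.91582283, -0.41754082,  0.64131475]), 'orientation': array([0.84289381, 0.3810342 , 0.15267717, 0.34789746])}
side {'fx': 437.6945146752754, 'fy': 437.6945146752754, 'cx': 317.3100740257634, 'cy': 240.63167972739618, 'position': array([0.47232995, 0.67821588, 0.49322696]), 'orientation': array([-0.01642835, -0.01608764,  0.49624005,  0.86788081])}
wrist {'fx': 371.64829954431775, 'fy': 371.64829954431775, 'cx': 315.22400149746517, 'cy': 239.12688145658302, 'position': array([0.08317388, 0.57407646, 0.37328171]), 'orientation': array([ 0.7887252 , -0.12076841, -0.09064058,  0.59591261])}
```

View pics/scene0.png

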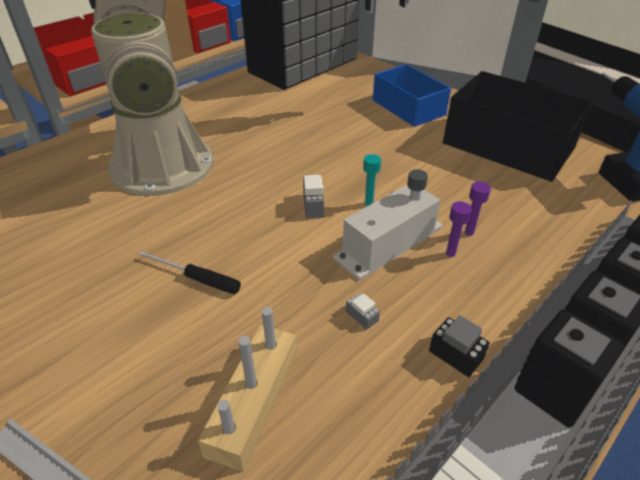

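View pics/side0.png

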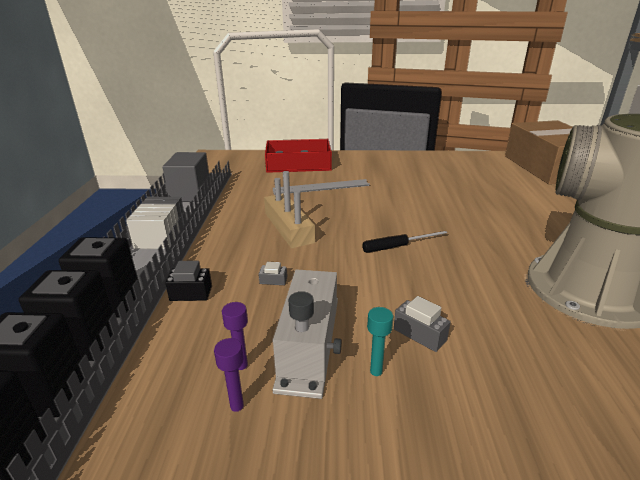

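Scene view: rack with three pins, tops near (268,312), (245,342) and (225,404). The stop block's empty bore is at (372,222). Rod candidates are the dark-headed one at (417,180), teal (372,165), purple (480,192) and purple (460,213). The dark steel head on a steel shank in the block at (417,180) fits the description. The small grey terminal block is at (362,310). Next I measure with depth.

```bash
cat > h.py <<'E'
from workcell import env
import cv2,numpy as np
from scipy.spatial.transform import Rotation as R
def rot(q): return R.from_quat(np.r_[q[1:],q[0]])
def cloud(d,c):
    v,u=np.mgrid[:480,:640]
    P=np.stack([(u-c['cx'])/c['fx']*d,-(v-c['cy'])/c['fy']*d,-d],-1)
    W=rot(c['orientation']).apply(P.reshape(-1,3))+c['position']
    W[d.ravel()==0]=np.nan
    return W.reshape(480,640,3)
def proj(p,c):
    q=rot(c['orientation']).inv().apply(np.asarray(p)-c['position'])
    return np.array([c['cx']+c['fx']*q[0]/-q[2],c['cy']-c['fy']*q[1]/-q[2]])
E
python3 - <<'E'
from h import *
for n in("scene","side"):
    c=env.camera_params(n);W=cloud(np.load(f"pics/{n}0.npy"),c);im=cv2.imread(f"pics/{n}0.png")
    Z=W[...,2];print(n,"bench z",np.nanmedian(Z[300:330,150:240] if n=="scene" else Z[400:470,400:500]))
    # elevated blobs inside workspace
    for lo,hi in((.02,.06),(.035,.05),(.05,.2),(.072,.088),(.09,.2),(.12,.14)):
        m=((Z>lo)&(Z<hi)&(W[...,0]>.25)&(W[...,0]<.85)&(abs(W[...,1])<.5)).astype(np.uint8)
        k,l,st,ce=cv2.connectedComponentsWithStats(m)
        for i in range(1,k):
            if st[i,4]<40: continue
            p=W[l==i]; r=cv2.minAreaRect((p[:,:2]*1000).astype(np.float32))
            print(lo,hi,st[i,:5],ce[i].round(0),"mean",np.median(p,0).round(3),"zmax",np.percentile(p[:,2],[90,98]).round(3),"rect",np.round(r[0]),np.round(r[1]),round(r[2],1))
E
```

```text
scene bench z -5.551410363791032e-05
0.02 0.06 [303 175  21  37 538] [313. 195.] mean [0.36  0.12  0.043] zmax [0.059 0.06 ] rect [341. 135.] [36. 79.] 50.5
0.02 0.06 [365 180  10  20 145] [369. 190.] mean [0.42  0.213 0.04 ] zmax [0.056 0.06 ] rect [419. 216.] [18. 12.] 46.2
0.02 0.06 [ 343  209   96   58 1498] [388. 241.] mean [0.547 0.111 0.041] zmax [0.056 0.059] rect [546. 145.] [185.  68.] 62.5
0.02 0.06 [ 410  209  215  253 1554] [512. 340.] mean [0.797 0.094 0.037] zmax [0.049 0.05 ] rect [797. 177.] [644.   3.] 90.0
0.02 0.06 [466 210  14  19 150] [473. 219.] mean [0.611 0.281 0.039] zmax [0.056 0.059] rect [610. 282.] [18.  8.] 35.6
0.02 0.06 [447 231  14  19 176] [453. 240.] mean [0.619 0.208 0.04 ] zmax [0.056 0.059] rect [617. 210.] [18. 13.] 24.2
0.02 0.06 [184 264  56  24 522] [212. 276.] mean [ 0.376 -0.133  0.024] zmax [0.026 0.027] rect [ 372. -132.] [100.  22.] 20.9
0.02 0.06 [346 294  34  29 555] [363. 307.] mean [ 0.602 -0.01   0.029] zmax [0.037 0.038] rect [597.  -6.] [29. 51.] 86.5
0.02 0.06 [ 430  317   60   54 1644] [460. 343.] mean [0.751 0.024 0.042] zmax 
[... 17923 characters left out ...]
7  10  59] [286. 175.] mean [ 0.586 -0.217  0.131] zmax [0.138 0.139] rect [ 587. -219.] [15. 14.] 68.8
0.12 0.14 [ 97 238  30  24 318] [111. 249.] mean [0.841 0.084 0.123] zmax [0.125 0.126] rect [840.  81.] [20. 73.] 0.7
0.12 0.14 [ 62 271  37  31 465] [ 80. 285.] mean [0.841 0.184 0.123] zmax [0.125 0.126] rect [840. 181.] [19. 73.] 0.5
0.12 0.14 [289 291  25  22 436] [301. 301.] mean [0.519 0.22  0.129] zmax [0.13  0.131] rect [520. 215.] [33. 34.] 34.4
0.12 0.14 [ 16 313  47  41 711] [ 39. 333.] mean [0.841 0.284 0.123] zmax [0.124 0.126] rect [840. 279.] [19. 73.] 0.0
0.12 0.14 [  0 371  14  19 157] [  5. 377.] mean [0.836 0.353 0.122] zmax [0.124 0.124] rect [835. 354.] [12. 29.] 33.9
```

Long pin is the middle one: top z≈0.138 at about (0.5885,-0.220). Neighbours top out at 0.118 and 0.098. The dark-headed rod is at (0.5215,0.214), and the block is at (0.516,0.159) with yaw about -5°. I'll confirm the rod in one crop and start moving to above the pin.

```bash
cat >> h.py <<'E'
def plan(x,y,z,jaw=None):
    s=env.get_state();r=rot(s['orientation']);M=r.as_matrix()
    d=r.inv().apply(np.array([x,y,z])-s['tcp_pos'])
    j=np.degrees(np.arctan2(M[1,1],M[0,1]))
    print("t",round(s['clock'],2),"tcp",s['tcp_pos'].round(4),"jaw",j.round(2),"tilt",np.degrees(M[:2,2]).round(2),"shift mm",(d*1000).round(1),"turn z",None if jaw is None else round(j-jaw,2),"F",s['wrist_force'].round(1),"gap",round(s['finger_gap'],4))
E
python3 -c "
import cv2
a=cv2.imread('pics/scene0.png')[140:270,320:500]; b=cv2.imread('pics/scene0.png')[295:475,190:320]
a=cv2.resize(a,None,fx=2.6,fy=2.6);b=cv2.resize(b,(244,338));cv2.imwrite('pics/crop1.png',cv2.hconcat([a,b]))"
python3 -m creep '[[-0.035,-0.035,0,0,0,-2],[-0.07,-0.07,0,0,0,-4],[-0.105,-0.105,0,0,0,-6],[-0.14,-0.14,0,0,0,-8],[-0.175,-0.175,0,0,0,-10.9],[-0.21,-0.21,0,0,0,-10.9],[-0.245,-0.245,0,0,0,-10.9],[-0.28,-0.28,0,0,0,-10.9]]' 0.06 40
python3 -c "
from h import *
plan(.5885,-.220,.20,85)"
```

```text
clock: 0.95
tcp_pos: [0.3504, 0.2055, 0.2313]
orientation: [0.0, 0.043, 0.999, 0.0]
wrist_force: [1.0, 1.1, 0.4]
finger_gap: 0.0599
t 0.95 tcp [0.3504 0.2055 0.2313] jaw 85.07 tilt [0.02 0.02] shift mm [-273.8 -403.4   31.3] turn z 0.07 F [1.  1.1 0.4] gap 0.0599
```

View pics/crop1.png

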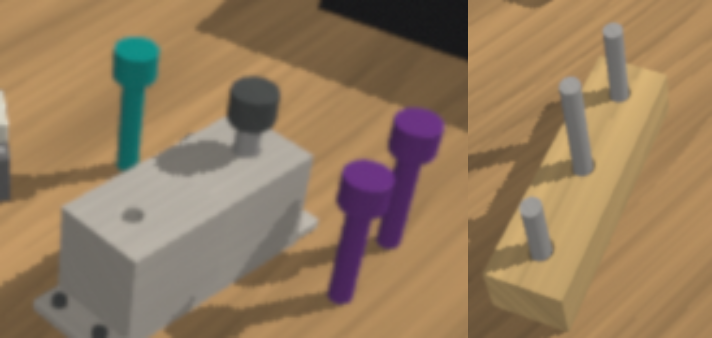

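The crop shows the dark-headed rod, with its steel shank standing in the block (crop 253,105), and the middle pin tallest in the rack (crop 570,85). Teal and purple are decoys. Continuing.

```bash
python3 -m creep '[[-0.025,-0.037,0,0,0,0],[-0.05,-0.074,0,0,0,0],[-0.075,-0.111,0,0,0,0],[-0.1,-0.148,0,0,0,0],[-0.125,-0.185,0,0,0,0],[-0.15,-0.222,0,0,0,0],[-0.175,-0.259,0,0,0,0],[-0.2,-0.296,0,0,0,0]]'
python3 -m creep '[[-0.02,-0.03,0.005,0,0,0],[-0.04,-0.06,0.01,0,0,0],[-0.06,-0.09,0.02,0,0,0],[-0.074,-0.107,0.03,0,0,0],[-0.074,-0.107,0.03,0,0,0],[-0.074,-0.107,0.03,0,0,0],[-0.074,-0.107,0.03,0,0,0],[-0.074,-0.107,0.03,0,0,0]]'
python3 - <<'E'
from h import *
plan(.5885,-.220,.093,85)
c=env.camera_params("wrist");p,d=env.read_camera("wrist");print(c['position'],c['orientation'])
cv2.imwrite("pics/w1.png",p)
# fisheye projection of expected pin top
def fproj(P):
    q=rot(c['orientation']).inv().apply(np.array(P)-c['position']);v=np.array([q[0],-q[1],-q[2]]);r=np.hypot(v[0],v[1]);th=np.arctan2(r,v[2])
    return c['cx']+c['fx']*th*v[0]/r,c['cy']+c['fy']*th*v[1]/r
for P in((.5885,-.22,.138),(.560,-.162,.118),(.6165,-.278,.098)):print(np.round(fproj(P),1))
E
```

```text
clock: 1.75
tcp_pos: [0.5241, -0.1067, 0.231]
orientation: [-0.0, 0.043, 0.999, 0.0]
wrist_force: [0.6, 0.4, 0.1]
finger_gap: 0.0599
clock: 2.55
tcp_pos: [0.588, -0.217, 0.2021]
orientation: [0.0, 0.043, 0.999, -0.0]
wrist_force: [1.2, -0.1, -1.1]
finger_gap: 0.0595
t 2.55 tcp [ 0.588  -0.217   0.2021] jaw 85.1 tilt [ 0.04 -0.01] shift mm [ -0.7  -3.  109.1] turn z 0.1 F [ 1.2 -0.1 -1.1] gap 0.0595
[ 0.51135915 -0.21008553  0.34481966] [ 0.72821375 -0.11143883 -0.1026729   0.6683894 ]
[309.5 259.6]
[397.5 198.5]
[235.4 281.9]
```

View pics/w1.png

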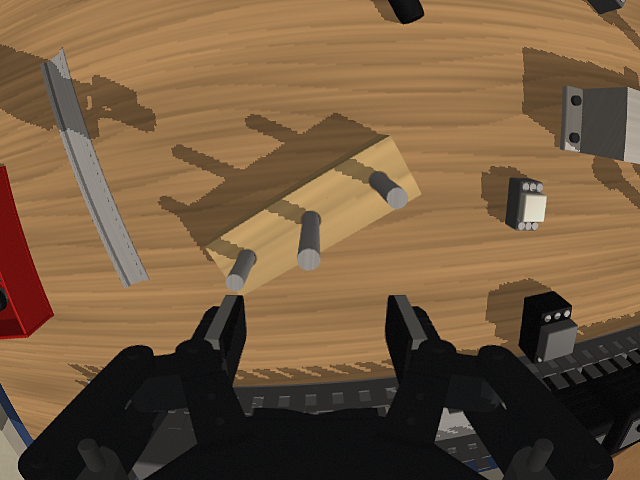

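The wrist view shows the long pin's top at (309,260), against a predicted (309.5,259.6), with the fingers straddling. Descend and grip.

```bash
python3 -m creep '[[-0.001,-0.003,0.015,0,0,0],[-0.001,-0.003,0.03,0,0,0],[-0.001,-0.003,0.045,0,0,0],[-0.001,-0.003,0.06,0,0,0],[-0.001,-0.003,0.075,0,0,0],[-0.001,-0.003,0.09,0,0,0],[-0.001,-0.003,0.1,0,0,0],[-0.001,-0.003,0.109,0,0,0]]'
python3 -m creep '[[0,0,0,0,0,0],[0,0,0,0,0,0],[0,0,0,0,0,0],[0,0,0,0,0,0],[0,0,0,0,0,0],[0,0,0,0,0,0],[0,0,0,0,0,0],[0,0,0,0,0,0]]' 0.0 40
```

```text
clock: 3.4
tcp_pos: [0.5889, -0.2205, 0.0922]
orientation: [0.0, 0.043, 0.999, -0.0]
wrist_force: [0.3, 0.1, 0.2]
finger_gap: 0.0601
clock: 4.2
tcp_pos: [0.5895, -0.2213, 0.0932]
orientation: [0.001, 0.043, 0.999, -0.0]
wrist_force: [-1.3, 1.1, 6.2]
finger_gap: 0.0128
```

```bash
python3 -m creep '[[0,0,-0.01,0,0,0],[0,0,-0.025,0,0,0],[0,0,-0.04,0,0,0],[0,0,-0.055,0,0,0],[0,0,-0.07,0,0,0],[0,0,-0.085,0,0,0],[0,0,-0.1,0,0,0],[0,0,-0.11,0,0,0]]'
python3 -c "
from h import *
plan(.5115,.104,.203,85)"
```

```text
clock: 5.0
tcp_pos: [0.5888, -0.2209, 0.2033]
orientation: [0.0, 0.043, 0.999, 0.0]
wrist_force: [0.6, -0.4, -1.9]
finger_gap: 0.013
t 5.0 tcp [ 0.5888 -0.2209  0.2033] jaw 85.04 tilt [0. 0.] shift mm [1.051e+02 3.171e+02 3.000e-01] turn z 0.04 F [ 0.6 -0.4 -1.9] gap 0.013
```

Wrist force about -1.9 N matches the pin's weight. Move over the bore.

```bash
python3 -m creep '[[0.013,0.039,0,0,0,0],[0.027,0.08,0,0,0,0],[0.041,0.124,0,0,0,0],[0.055,0.168,0,0,0,0],[0.07,0.212,0,0,0,0],[0.083,0.254,0,0,0,0],[0.096,0.29,0,0,0,0],[0.105,0.317,0,0,0,0]]'
python3 -m creep '[[0,0,0.01,0,0,0],[0,0,0.02,0,0,0],[0,0,0.02,0,0,0],[0,0,0.02,0,0,0],[0,0,0.02,0,0,0],[0,0,0.02,0,0,0],[0,0,0.02,0,0,0],[0,0,0.02,0,0,0]]'
python3 - <<'E'
from h import *
plan(.5115,.104,.203,85)
for n in("scene","side"):
    c=env.camera_params(n);p,d=env.read_camera(n);cv2.imwrite(f"pics/{n}1.png",p);np.save(f"pics/{n}1.npy",d)
    W=cloud(d,c);Z=W[...,2]
    near=(abs(W[...,0]-.5115)<.03)&(abs(W[...,1]-.104)<.035)
    for lo,hi in((.09,.105),(.105,.12),(.12,.14),(.14,.16)):
        q=W[near&(Z>lo)&(Z<hi)]
        # cylinder axis: fit circle of radius 7 to surface points
        from scipy.optimize import least_squares
        if len(q)>8:
            f=least_squares(lambda a:np.hypot(q[:,0]-a[0],q[:,1]-a[1])-.007,c['position'][:2]*0.0+q[:,:2].mean(0)+(q[:,:2].mean(0)-c['position'][:2])*.01,loss='soft_l1',f_scale=.001)
            print(n,lo,len(q),"axis",f.x.round(4),"zmin",q[:,2].min().round(4),f.cost)
    # bore mouth: dark pixels on block top near expected
    b=proj((.5115,.104,.08),c);print(n,"bore expected px",b.round(1),"foot px exp",proj((.5115,.104,.103),c).round(1))
    # rod head top fit
    q=W[(Z>.122)&(Z<.14)&(np.hypot(W[...,0]-.5215,W[...,1]-.214)<.03)];print("head",len(q),np.array(cv2.minEnclosingCircle((q[:,:2]*1000).astype(np.float32))[0]).round(1))
    b=np.round(b).astype(int);cr=p[b[1]-50:b[1]+30,b[0]-50:b[0]+50];cv2.imwrite(f"pics/cr_{n}1.png",cv2.resize(cr,(400,320),interpolation=cv2.INTER_CUBIC))
cv2.imwrite("pics/cr1.png",cv2.hconcat([cv2.imread("pics/cr_scene1.png"),cv2.imread("pics/cr_side1.png")]))
E
```

```text
clock: 5.8
tcp_pos: [0.5102, 0.1061, 0.2022]
orientation: [-0.001, 0.042, 0.999, 0.0]
wrist_force: [0.3, 0.4, -2.0]
finger_gap: 0.0127
clock: 6.6
tcp_pos: [0.5118, 0.1037, 0.1825]
orientation: [0.0, 0.043, 0.999, 0.0]
wrist_force: [-0.0, -0.2, -1.5]
finger_gap: 0.0132
t 6.6 tcp [0.5118 0.1037 0.1825] jaw 85.02 tilt [0.02 0.01] shift mm [  0.4   0.3 -20.5] turn z 0.02 F [-0.  -0.2 -1.5] gap 0.0132
scene 0.09 9 axis [0.511  0.1049] zmin 0.1021 1.9747112315689767e-06
scene 0.105 58 axis [0.5116 0.1041] zmin 0.1052 1.836991934757912e-05
scene 0.12 80 axis [0.5118 0.1042] zmin 0.1201 1.9945397036744427e-05
scene 0.14 86 axis [0.5114 0.1041] zmin 0.14 2.6787815845817715e-05
scene bore expected px [369.6 222.4] foot px exp [370.5 211.9]
head 237 [522.3 213.3]
side 0.09 10 axis [0.5092 0.1028] zmin 0.1022 1.7668185730342876e-06
side 0.105 70 axis [0.5093 0.1031] zmin 0.1053 1.3174633745074725e-05
side 0.12 98 axis [0.5093 0.103 ] zmin 0.1201 2.0333671816666056e-05
side 0.14 108 axis [0.5091 0.103 ] zmin 0.1402 2.395818073710098e-05
side bore expected px [311.9 280.7] foot px exp [311.6 268.9]
head 408 [518.6 214.1]
```

View pics/cr1.png

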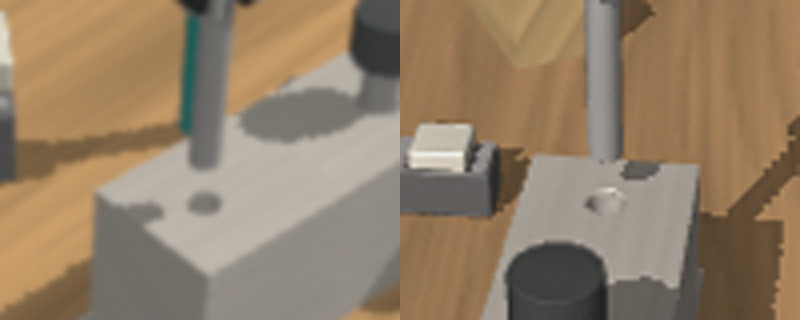

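The crops show the pin upright above the block, with its foot at scene crop (205,165) over the bore at (205,204), and side crop (605,155) over (607,201). Now I measure the bore mouth in each camera's own frame and compare it with the pin axis.

Run:
```python
from h import *
for n,pin in(("scene",(.5116,.1041)),("side",(.5092,.1030))):
    c=env.camera_params(n);g=cv2.cvtColor(cv2.imread(f"pics/{n}1.png"),cv2.COLOR_BGR2GRAY).astype(float)
    x0,y0=np.round(proj((.5115,.104,.08),c)).astype(int)+[1,1]
    w=g[y0-9:y0+10,x0-11:x0+12]; 
    print(n,x0,y0);print(w[::1,::1].astype(int))
    bg=np.median(w);
    m=(abs(w-bg)>12).astype(np.uint8);k,l,st,ce=cv2.connectedComponentsWithStats(m)
    i=1+np.argmin([np.hypot(*(e-[11,9])) for e in ce[1:]]);ys,xs=np.where(l==i)
    def world(u,v):
        r=rot(c['orientation']).apply([(u-c['cx'])/c['fx'],-(v-c['cy'])/c['fy'],-1]);return c['position']+r*(.08-c['position'][2])/r[2]
    u,v=(xs.min()+xs.max())/2+x0-11,(ys.min()+ys.max())/2+y0-9
    E=[world(a,v)[:2]*1000 for a in(xs.min()+x0-11.5,xs.max()+x0-10.5)]+[world(u,b)[:2]*1000 for b in(ys.min()+y0-9.5,ys.max()+y0-8.5)]
    print("centre",u,v,world(u,v).round(4),"centroid",(world(*(ce[i]+[x0-11,y0-9]))[:2]).round(4),"pin",pin,"extent w,h mm",np.linalg.norm(E[0]-E[1]).round(1),np.linalg.norm(E[2]-E[3]).round(1))
```

```text
scene 371 223
[[180 181 182 181 181 180 177 169 155 141 139 142 149 159 172 179 180 180
  179 179 180 181 182]
 [181 182 181 180 179 179 178 177 174 171 171 173 175 176 179 180 179 179
  179 181 181 182 180]
 [181 181 179 178 178 179 178 179 180 181 181 181 180 180 179 179 179 180
  181 181 181 180 180]
 [179 179 178 178 178 179 180 180 181 181 180 180 179 179 179 180 180 181
  181 180 180 179 179]
 [179 178 178 179 180 180 181 181 180 179 177 177 177 178 180 181 181 181
  179 179 179 180 181]
 [178 178 179 180 181 182 183 182 176 170 166 164 167 173 178 181 181 179
  179 179 180 182 182]
 [179 179 180 181 181 183 185 178 160 146 140 138 142 151 162 175 179 179
  180 181 183 183 182]
 [180 180 180 181 181 182 178 158 138 127 124 123 121 124 139 164 177 180
  182 182 182 181 181]
 [178 180 180 179 180 179 167 142 125 120 121 120 117 113 123 153 175 181
  182 181 181 181 180]
 [163 176 178 179 179 178 165 136 120 120 120 119 117 113 124 158 178 182
  181 180 180 180 180]
 [140 168 177 180 181 181 170 145 133 128 125 122 123 125 142 170 181 181
  180 180 179 179 179]
 [134 168 180 182 1
[... 2135 characters left out ...]
152 153]
 [154 157 156 155 156 157 156 154 155 156 155 158 155 153 155 156 157 156
  157 155 153 152 154]
 [154 156 156 155 157 159 157 154 154 156 157 157 155 152 153 156 157 157
  156 156 154 153 153]
 [155 155 155 154 159 159 156 153 155 156 157 157 156 152 154 155 157 157
  156 155 154 152 154]
 [157 156 154 157 158 158 155 154 156 156 157 154 154 153 154 156 157 157
  155 153 154 154 155]
 [160 160 159 159 159 158 155 154 155 156 158 156 154 154 156 156 158 158
  156 155 153 153 155]
 [114 114 118 141 166 160 158 155 155 157 158 157 154 154 156 158 160 157
  156 153 153 154 156]]
centre 314.5 282.0 [0.5071 0.1075 0.08  ] centroid [0.5069 0.1069] pin (0.5092, 0.103) extent w,h mm 3.2 8.2
```

Both cameras put the bore about (+0.7,+1.2) mm from the pin axis. Apply that, then lower into the mouth in steps while watching the force.

```bash
python3 -m creep '[[-0.0006,0.0013,0,0,0,0],[-0.0006,0.0013,0.006,0,0,0],[-0.0006,0.0013,0.012,0,0,0],[-0.0006,0.0013,0.017,0,0,0],[-0.0006,0.0013,0.02,0,0,0],[-0.0006,0.0013,0.022,0,0,0],[-0.0006,0.0013,0.024,0,0,0],[-0.0006,0.0013,0.026,0,0,0]]'
python3 -c "
from h import *
plan(.5125,.105,.1155,85)"
```

```text
clock: 7.5
tcp_pos: [0.5124, 0.1051, 0.1563]
orientation: [0.0, 0.043, 0.999, -0.0]
wrist_force: [-0.1, 0.3, -1.7]
finger_gap: 0.0128
t 7.5 tcp [0.5124 0.1051 0.1563] jaw 85.04 tilt [ 0.01 -0.01] shift mm [-0.1 -0.1 40.8] turn z 0.04 F [-0.1  0.3 -1.7] gap 0.0128
```

In with no load; keep lowering.

```bash
python3 -m creep '[[0,0,0.003,0,0,0],[0,0,0.006,0,0,0],[0,0,0.009,0,0,0],[0,0,0.012,0,0,0],[0,0,0.014,0,0,0],[0,0,0.016,0,0,0],[0,0,0.018,0,0,0],[0,0,0.02,0,0,0]]'
python3 -m creep '[[0,0,0.003,0,0,0],[0,0,0.006,0,0,0],[0,0,0.009,0,0,0],[0,0,0.012,0,0,0],[0,0,0.014,0,0,0],[0,0,0.016,0,0,0],[0,0,0.018,0,0,0],[0,0,0.0195,0,0,0]]'
```

```text
clock: 8.3
tcp_pos: [0.5124, 0.1051, 0.1362]
orientation: [0.0, 0.043, 0.999, -0.0]
wrist_force: [-0.3, -1.1, -0.9]
finger_gap: 0.0127
clock: 9.1
tcp_pos: [0.5123, 0.1051, 0.1166]
orientation: [-0.0, 0.043, 0.999, -0.0]
wrist_force: [-0.8, -1.1, -0.6]
finger_gap: 0.0131
```

```bash
python3 -m creep '[[0,0,0.0008,0,0,0],[0,0,0.0008,0,0,0],[0,0,0.0008,0,0,0],[0,0,0.0008,0,0,0],[0,0,0.0008,0,0,0],[0,0,0.0008,0,0,0],[0,0,0.0008,0,0,0],[0,0,0.0008,0,0,0]]' 0.055
python3 -m creep '[[0,0,-0.01,0,0,0],[0,0,-0.025,0,0,0],[0,0,-0.04,0,0,0],[0,0,-0.055,0,0,0],[0,0,-0.07,0,0,0],[0,0,-0.085,0,0,0],[0,0,-0.095,0,0,0],[0,0,-0.1,0,0,0]]'
python3 - <<'E'
from h import *
plan(.522,.2145,.2,85)
for n in("scene","side"):
    c=env.camera_params(n);p,d=env.read_camera(n);cv2.imwrite(f"pics/{n}2.png",p)
    W=cloud(d,c);Z=W[...,2]
    q=W[(np.hypot(W[...,0]-.512,W[...,1]-.105)<.015)&(Z>.09)&(Z<.19)]
    h=W[(Z>.122)&(Z<.14)&(np.hypot(W[...,0]-.522,W[...,1]-.214)<.03)]
    print(n,"pin n",len(q),"top z",np.percentile(q[:,2],[90,97]).round(4),"head z",np.median(h[:,2]).round(4),np.array(cv2.minEnclosingCircle((h[:,:2]*1000).astype(np.float32))[0]).round(1))
    t=q[q[:,2]>q[:,2].max()-.003];print("top xy",t.mean(0).round(4))
E
```

```text
clock: 9.9
tcp_pos: [0.5124, 0.1052, 0.116]
orientation: [0.0, 0.043, 0.999, 0.0]
wrist_force: [0.7, -0.4, -0.5]
finger_gap: 0.0547
clock: 10.7
tcp_pos: [0.5129, 0.1052, 0.2175]
orientation: [0.001, 0.043, 0.999, 0.0]
wrist_force: [0.7, 0.6, -0.2]
finger_gap: 0.0545
t 10.7 tcp [0.5129 0.1052 0.2175] jaw 85.04 tilt [0.12 0.01] shift mm [  0.4 109.7  17.5] turn z 0.04 F [ 0.7  0.6 -0.2] gap 0.0545
scene pin n 315 top z [0.1588 0.1605] head z 0.1296 [521.5 212.6]
top xy [0.5118 0.104  0.1604]
side pin n 377 top z [0.1585 0.1599] head z 0.1294 [519.3 214. ]
top xy [0.5098 0.1053 0.1594]
```

Pin top z≈0.160 in both cameras, so it is home and released, with the rod still at 0.130. Move over the rod head, gripper at 20 N and closed in stages.

```bash
python3 -m creep '[[0,0.02,0,0,0,0],[0,0.045,0,0,0,0],[0,0.07,0,0,0,0],[0,0.09,0,0,0,0],[0,0.1,0,0,0,0],[0,0.1093,0,0,0,0],[0,0.1093,0.01,0,0,0],[0,0.1093,0.02,0,0,0]]' 0.06 20
python3 - <<'E'
from h import *
plan(.522,.2143,.098,85)
c=env.camera_params("wrist");p,d=env.read_camera("wrist");cv2.imwrite("pics/w2.png",p)
g=cv2.cvtColor(p,cv2.COLOR_BGR2GRAY)
def fproj(P):
    q=rot(c['orientation']).inv().apply(np.array(P)-c['position']);v=np.array([q[0],-q[1],-q[2]]);r=np.hypot(v[0],v[1]);th=np.arctan2(r,v[2])
    return np.array([c['cx']+c['fx']*th*v[0]/r,c['cy']+c['fy']*th*v[1]/r])
print("head exp",fproj((.522,.2143,.13)),"pin exp",fproj((.5124,.105,.16)))
for dx,dy in((.017,0),(-.017,0),(0,.017),(0,-.017)):print(fproj((.522+dx,.2143+dy,.13)).round(1))
E
```

```text
clock: 11.6
tcp_pos: [0.5218, 0.2136, 0.1951]
orientation: [0.0, 0.043, 0.999, -0.0]
wrist_force: [-0.1, -1.2, -0.2]
finger_gap: 0.0602
t 11.6 tcp [0.5218 0.2136 0.1951] jaw 85.03 tilt [ 0.   -0.02] shift mm [-0.1  0.7 97.1] turn z 0.03 F [-0.1 -1.2 -0.2] gap 0.0602
head exp [315.70489017 258.08164917] pin exp [123.83391676 274.45223777]
[318.1 284. ]
[313.2 230.8]
[344.1 255.7]
[287.4 260.4]
```

View pics/w2.png

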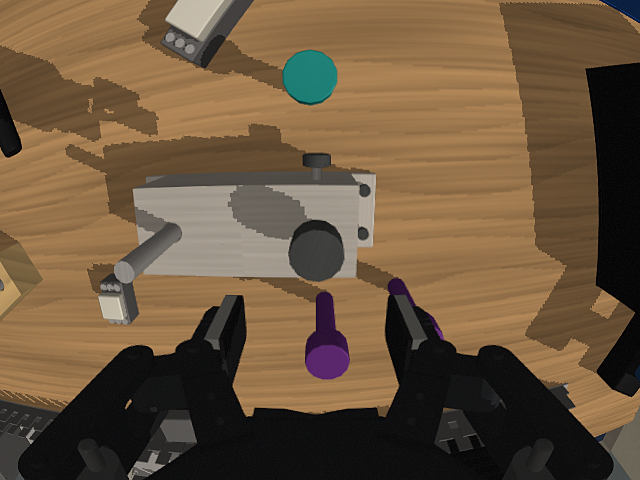

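Wrist view: dark head centred near (316,252) as expected, long pin standing at left with its top at (125,270), terminal block at (115,300) undisturbed, purple decoy behind and clear of the fingers. Descend around the head and close in stages.

```bash
python3 -m creep '[[0,0.0007,0.015,0,0,0],[0,0.0007,0.03,0,0,0],[0,0.0007,0.045,0,0,0],[0,0.0007,0.06,0,0,0],[0,0.0007,0.075,0,0,0],[0,0.0007,0.085,0,0,0],[0,0.0007,0.092,0,0,0],[0,0.0007,0.097,0,0,0]]'
python3 -m creep '[[0,0,0,0,0,0],[0,0,0,0,0,0],[0,0,0,0,0,0],[0,0,0,0,0,0],[0,0,0,0,0,0],[0,0,0,0,0,0],[0,0,0,0,0,0],[0,0,0,0,0,0]]' 0.037 20
python3 -m creep '[[0,0,0,0,0,0],[0,0,0,0,0,0],[0,0,0,0,0,0],[0,0,0,0,0,0],[0,0,0,0,0,0],[0,0,0,0,0,0],[0,0,0,0,0,0],[0,0,0,0,0,0]]' 0.0345 20
```

```text
clock: 12.45
tcp_pos: [0.5217, 0.2143, 0.0984]
orientation: [-0.0, 0.044, 0.999, -0.0]
wrist_force: [1.2, -0.1, -0.4]
finger_gap: 0.0597
clock: 13.25
tcp_pos: [0.5219, 0.2148, 0.099]
orientation: [0.0, 0.043, 0.999, 0.0]
wrist_force: [0.3, 0.3, -0.5]
finger_gap: 0.0372
clock: 14.05
tcp_pos: [0.5219, 0.2148, 0.099]
orientation: [0.0, 0.043, 0.999, 0.0]
wrist_force: [1.0, 0.2, -0.7]
finger_gap: 0.0344
```

```bash
python3 -m creep '[[0,0,0,0,0,0],[0,0,0,0,0,0],[0,0,0,0,0,0],[0,0,0,0,0,0],[0,0,0,0,0,0],[0,0,0,0,0,0],[0,0,0,0,0,0],[0,0,0,0,0,0]]' 0.033 20
python3 -m creep '[[0,0,0,0,0,0],[0,0,0,0,0,0],[0,0,0,0,0,0],[0,0,0,0,0,0],[0,0,0,0,0,0],[0,0,0,0,0,0],[0,0,0,0,0,0],[0,0,0,0,0,0]]' 0.03 22
```

```text
clock: 14.85
tcp_pos: [0.5219, 0.2147, 0.0991]
orientation: [0.0, 0.043, 0.999, -0.0]
wrist_force: [-0.5, -1.0, 2.0]
finger_gap: 0.0333
clock: 15.65
tcp_pos: [0.5219, 0.2148, 0.0991]
orientation: [0.0, 0.043, 0.999, 0.0]
wrist_force: [-0.8, -1.9, 2.7]
finger_gap: 0.0332
```

Gripped with small side load. Ease -0.3 mm along the jaw, raise the grip to 30 N and lift slowly.

```bash
python3 -m creep '[[0,-0.0003,0,0,0,0],[0,-0.0003,0,0,0,0],[0,-0.0003,0,0,0,0],[0,-0.0003,-0.001,0,0,0],[0,-0.0003,-0.002,0,0,0],[0,-0.0003,-0.003,0,0,0],[0,-0.0003,-0.004,0,0,0],[0,-0.0003,-0.005,0,0,0]]' 0.02 30
python3 -c "
from h import *
plan(.522,.2145,.129,85);print(env.get_state()['ft_torque'])"
```

```text
clock: 16.45
tcp_pos: [0.5215, 0.2144, 0.1038]
orientation: [-0.0, 0.043, 0.999, -0.0]
wrist_force: [-0.1, 0.3, -2.8]
finger_gap: 0.0327
t 16.45 tcp [0.5215 0.2144 0.1038] jaw 85.04 tilt [-0.04 -0.  ] shift mm [ -0.5   0.1 -25.2] turn z 0.04 F [-0.1  0.3 -2.8] gap 0.0327
[-0.00154884  0.01829032  0.00049934]
```

Load is -2.8 N vertical (rod weight) with negligible side force. Continue the lift.

```bash
python3 -m creep '[[0,0,-0.002,0,0,0],[0,0,-0.004,0,0,0],[0,0,-0.006,0,0,0],[0,0,-0.008,0,0,0],[0,0,-0.01,0,0,0],[0,0,-0.012,0,0,0],[0,0,-0.014,0,0,0],[0,0,-0.015,0,0,0]]'
python3 -m creep '[[0,0,-0.002,0,0,0],[0,0,-0.004,0,0,0],[0,0,-0.006,0,0,0],[0,0,-0.008,0,0,0],[0,0,-0.009,0,0,0],[0,0,-0.01,0,0,0],[0,0,-0.01,0,0,0],[0,0,-0.01,0,0,0]]'
python3 - <<'E'
from h import *
plan(.522,.2145,.129,85)
for n in("scene","side"):
    c=env.camera_params(n);p,d=env.read_camera(n);cv2.imwrite(f"pics/{n}3.png",p)
    W=cloud(d,c);Z=W[...,2]
    q=W[(np.hypot(W[...,0]-.512,W[...,1]-.105)<.015)&(Z>.09)&(Z<.19)]
    h=W[(np.hypot(W[...,0]-.522,W[...,1]-.214)<.02)&(Z>.085)&(Z<.2)]
    print(n,"pin top",np.percentile(q[:,2],[90,97]).round(4),"head z hist",np.histogram(h[:,2],np.arange(.085,.2,.005)))
    s=W[(np.hypot(W[...,0]-.521,W[...,1]-.214)<.02)&(Z>.085)&(Z<.125)];print("near-head low",len(s))
    u=proj((.5215,.2144,.15),c).round().astype(int);cr=p[u[1]-45:u[1]+75,u[0]-75:u[0]+75];cv2.imwrite(f"pics/x_{n}.png",cv2.resize(cr,(400,320),interpolation=cv2.INTER_CUBIC));print(u)
cv2.imwrite("pics/cr3.png",cv2.hconcat([cv2.imread("pics/x_scene.png"),cv2.imread("pics/x_side.png")]))
E
```

```text
clock: 17.25
tcp_pos: [0.522, 0.2145, 0.1193]
orientation: [0.0, 0.043, 0.999, 0.0]
wrist_force: [-0.8, 0.3, -3.0]
finger_gap: 0.033
clock: 18.05
tcp_pos: [0.5218, 0.2144, 0.129]
orientation: [-0.0, 0.043, 0.999, 0.0]
wrist_force: [-0.2, -0.2, -2.6]
finger_gap: 0.0331
t 18.05 tcp [0.5218 0.2144 0.129 ] jaw 85.04 tilt [-0.  0.] shift mm [-0.2  0.1 -0. ] turn z 0.04 F [-0.2 -0.2 -2.6] gap 0.0331
scene pin top [0.1592 0.1603] head z hist (array([24, 23, 19, 28, 24, 25, 17, 17, 13,  3, 20, 30, 26, 29, 75, 64, 22,
       15, 10,  5,  4, 10]), array([0.085, 0.09 , 0.095, 0.1  , 0.105, 0.11 , 0.115, 0.12 , 0.125,
       0.13 , 0.135, 0.14 , 0.145, 0.15 , 0.155, 0.16 , 0.165, 0.17 ,
       0.175, 0.18 , 0.185, 0.19 , 0.195]))
near-head low 177
[419 164]
side pin top [0.1485 0.1593] head z hist (array([34, 35, 38, 37, 38, 34, 17,  5,  1,  1, 20, 24, 23, 23, 61, 21,  1,
        0,  3,  0,  0,  0]), array([0.085, 0.09 , 0.095, 0.1  , 0.105, 0.11 , 0.115, 0.12 , 0.125,
       0.13 , 0.135, 0.14 , 0.145, 0.15 , 0.155, 0.16 , 0.165, 0.17 ,
       0.175, 0.18 , 0.185, 0.19 , 0.195]))
near-head low 238
[299 286]
```

View pics/cr3.png

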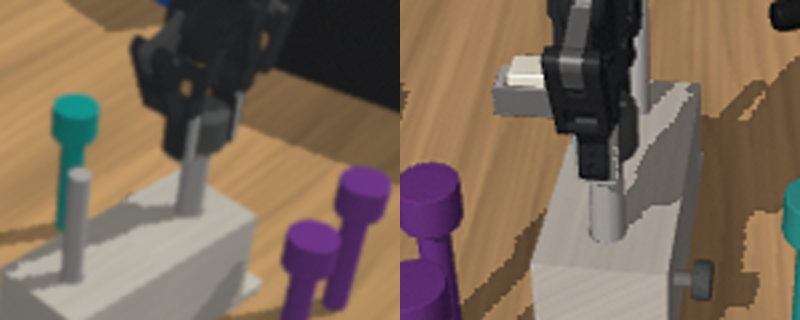

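The crops show the rod held upright in its bore, its head in the fingers level with the standing pin. Final hold plus drift and bystander check, then hand in.

```bash
python3 -m creep '[[0,0,0,0,0,0],[0,0,0,0,0,0],[0,0,0,0,0,0],[0,0,0,0,0,0],[0,0,0,0,0,0],[0,0,0,0,0,0],[0,0,0,0,0,0],[0,0,0,0,0,0]]'
python3 - <<'E'
from h import *
c=env.camera_params("scene");p,d=env.read_camera("scene");W=cloud(d,c);W0=cloud(np.load("pics/scene0.npy"),c)
for nm,x,y,lo in(("mid",.561,-.163,.06),("short",.618,-.28,.06),("term",.597,-.006,.02)):
    f=lambda A:np.median(A[(np.hypot(A[...,0]-x,A[...,1]-y)<.04)&(A[...,2]>lo)&(A[...,2]<.2)],0).round(4)
    print(nm,f(W0),f(W))
s=env.camera_params("side");p2,d2=env.read_camera("side")
for n,A in(("scene",W),("side",cloud(d2,s))):
    h=A[(np.hypot(A[...,0]-.521,A[...,1]-.214)<.017)&(A[...,2]>.154)&(A[...,2]<.166)][:,2]; q=A[(np.hypot(A[...,0]-.512,A[...,1]-.105)<.015)&(A[...,2]>.155)&(A[...,2]<.166)][:,2]
    print(n,"head top",np.median(h).round(4),len(h),"pin top",np.median(q).round(4),len(q))
    print("shank underside of head: lowest dark", None)
E
```

```text
clock: 18.95
tcp_pos: [0.5219, 0.2145, 0.129]
orientation: [0.0, 0.043, 0.999, 0.0]
wrist_force: [-0.7, -0.0, -2.7]
finger_gap: 0.0333
mid [ 0.5648 -0.1655  0.0967] [ 0.5647 -0.1657  0.0972]
short [ 0.622  -0.281   0.0883] [ 0.622  -0.2808  0.0887]
term [ 0.6019 -0.0098  0.0294] [ 0.6017 -0.0098  0.0304]
scene head top 0.1598 95 pin top 0.1594 51
shank underside of head: lowest dark None
side head top 0.1595 51 pin top 0.1588 12
shank underside of head: lowest dark None
```

```bash
python3 -c "
from workcell import env
env.hand_in()"
```

```text
the job is handed in; nothing more can be done
```

The longest pin is standing fully home in the empty bore, and the gripper is holding the stop rod with its head level with the pin's top. I handed the job in at about 19 s; no verdict was reported.

- **Pin:** I took the middle pin from the rack (top at z≈0.138 m, the highest of the three), lowered it into the bore with almost no load and let go. Its top measured about 0.160 m in both cameras.
- **Rod:** I gripped the dark-headed rod in stages at low force and drew it straight up 30 mm. The last check put the head top at 0.1598 m (scene) and 0.1595 m (side), and the pin top at 0.1594 m and 0.1588 m. That is level within about 1 mm.
- **Forces:** the wrist showed only the rod's weight, about -2.7 N, and under 1 N sideways, so the rod is not being forced against its bore. I could not read the contact force at the bore directly.
- **Bystanders:** the other two pins and the terminal block had moved less than about 1 mm, which is within measurement noise.
- **Disagreements:** the two cameras differed by about 2–3 mm on absolute position. I compared the pin and the bore within each camera's own view so this mostly cancelled out. None of my checks failed.

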